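# Hold the pigment chest open

### The arm

A 6-joint arm with a two-finger parallel gripper is mounted at the origin on the work surface. World frame = base frame: x ahead of the robot, y to its left, z up, the work surface at z = 0. Lengths are in mm, angles in rad, forces in N, time in s.
With the tool pointing down it reaches from about 275 to 825 mm from the base axis. Payload 4.9 kg.
Tool frame: the origin (TCP) lies midway between the tips of the shut fingers; the grasp point (between the pads) lies 19 mm behind it; z points along the fingers, y is the line along which they close (so a half turn about z gives the same grasp; the last joint's range is limited). The gripper opens to 85 mm and grips with 20 to 120 N. Pads are 22 mm wide; open, the fingers measure 114 mm over their backs; the gripper's body (76 mm by 85 mm) begins 54 mm behind the grasp point. The pads swing forward as they close: fully open they stand 13 mm farther back than shut.
Start: joints at [-1.241, 0.326, -0.193, 1.052, 0, 1.437], TCP at [246.056, -491.909, 206.981] pointing down, gripper open.
Joint ranges: [-2.65, 2.65], [-0.97, 1.79], [-1.3, 1.35], [-1.93, 2.1], [-1.47, 1.37], [-3.14, 3.14]. Speed limits (rad/s): [2.57, 2.57, 3.14, 3.14, 3.14, 3.14].

### API

Orientations are given as a unit quaternion [x, y, z, w].
In Python, from workcell import sensors, get_image, camera_params, workorder gives the robot as it stands.
- The arm moves only by the tool carry_out, never from a script. Its argument "motion" is a list of rows, each a list of 7 numbers: the shift along the world's x, y, z as a fraction of full scale, then the turn, a rotation vector about the world's x, y, z as a fraction of full scale, then the opening, from 0 (shut) to 1 (fully open). In form: [[dx, dy, dz, wx, wy, wz, hand], ...]. A call has 1 to 20 rows; each row is the pose to reach, as a shift and turn from the pose commanded when the call began; what a row does not reach only later rows make up. Full scale, the value 1, is 0.3 m for a shift and 45 degrees for a turn. A row lasts 1/8 s, in which the tool goes at most 62.5 mm and 10.7 degrees, less where a joint would pass 70% of its speed; a pose out of reach is approached as far as the arm can. A call with a number of a shift or a turn outside -1 to 1 is refused whole. A call with a gripper value outside its range is refused whole. The fingers move at their own pace and stop on an object; "squeeze" is the grip in N (left out, the last holds). Time passes only in rows, so rows that repeat a pose let the fingers close. It gives the time, the measured TCP pose, the force, the opening and the grip force at its end, in the units of the state.
- sensors.observe(): the state, without advancing time (a new reading comes with each control period).
- get_image(name): name is "scene" or "top" or "wrist"; returns (picture, depth): 420x560x3 uint8, red, green, blue; 420x560 float32, mm along the optical axis (not along the pixel's ray), 0 where there is no reading.
- camera_params(name): a dict with "fov_y" (degrees; the focal length in pixels is half the picture's height over the tangent of half this angle, whatever the lens; pixels are square), "cx", "cy" (the principal point, pixels), "origin" and "attitude" of the camera in the world; the wrist camera has in their place "tool_from_camera" (4x4, takes a point from camera to tool coordinates, whose origin is the TCP and whose axes are the flange's). Camera axes: x right, y up, looking along -z (the intrinsics and any distortion apply to the point x, -y, -z); pixel columns grow to the right and rows downward; lengths in mm; the calibration is good to about 2 mm. The wrist camera is an equidistant fisheye: a pixel r from the principal point sees the ray r / f radians off the axis. A picture is of the moment at which its call begins: read the wrist's pose just before it. camera_params takes no time and is no camera call.
- workorder.sign_off(): hands the job in; it is judged then, once.
The state is a dict: "clock": time; "joints": joint angles; "dq": joint speeds; "joint_efforts": joint torques, N m; "eef_pos": TCP position; "ee_rot": TCP orientation; "force": force on the tool from outside, world axes, zero at the start; "wrist_torque": the same for the moment, N m; "opening": finger opening in mm; "finger_force": force on a finger pad.
Only numpy, scipy, OpenCV 4.12 (cv2) and the standard library are available. Lean on these libraries where they do the work, as an engineer would, in place of code of your own. Each camera call takes 0.05 s, during which the arm holds its last target. There are 200 camera calls.

### The job

I need both hands in the steel pigment chest. Take the jar that stands on its lid and stand it upright in the free half of the wooden tray, without dropping it or tipping it over; then raise the chest's lid to 40 degrees and keep holding it there: the lid falls shut if let go, so finish while still holding it. Leave the stone leaf, the tin and the cup of brushes where they are.

Things in the scene. Friction and masses are not known exactly. Their poses are not given: they have to be found in the camera images.
- chest: Grey painted steel chest fixed to the bench, 200 (its x) x 240 (its y) x 120 mm high without the lid, open on top under the lid. Origin: centre of its underside, on the bench. Its -x side carries the lid's handle and roughly faces the robot, its +x side carries the hinge. It may stand left or right of the tray.
- lid (a joint): Angle of the chest's lid in rad: 0 closed (level), grows as the handle side rises; 40 degrees is 0.70; stop at 1.3. The lid is a 10 mm steel plate, 0.35 to 0.7 kg with its handle; it has no stay or spring and falls shut from any angle. Closed, its upper face is 130 mm above the bench.
- lid_handle (a point): Centre of the lid's handle, a round steel bar 12 mm thick and 110 mm long, parallel to the hinge (the chest's y), held at both ends by 12 mm round arms. The bar lies in the plane of the lid, 53 mm out from its front edge (47 mm clear gap to pinch it from above; nothing under it but the bench). Closed, it is 125 mm above the bench. This point turns with the lid: 259 mm from the hinge axis and 5 mm above it (at right angles to the lid). The round bar can turn between pads.
- lid_hinge (a point): Middle of the lid's hinge axis, at the chest's far (+x) upper edge, 120 mm above the bench. The axis runs along the chest's y.
- jar: White stoneware jar with a steel screw cap, round, 48 mm across and 80 mm high, 0.14 to 0.28 kg, standing loose on the closed lid. Origin: centre of its underside; z is up along the jar.
- tray: Shallow wooden tray fixed to the bench, 150 (its x) x 220 (its y) mm outside, 18 mm high, walls and floor 6 mm thick. Origin: centre of its underside, on the bench. The stone leaf lies in its +y half; the -y half is free.
- leaf: Bystander: pale stone leaf, about 100 x 50 x 10 mm, lying in the tray's +y half. Origin: middle of its underside.
- tin: Bystander: empty open low steel tin, 90 mm across, 30 mm high, on the bench between the robot and the gap that parts chest and tray. Origin: centre of its underside.
- brush_cup: Bystander: white ceramic cup 74 mm across, 100 mm high, with brushes reaching up to 190 mm, on the bench just behind the leaf half of the tray (beyond its +x side). Origin: centre of its underside.
Things that resemble listed ones, but are neither listed nor needed, are in the scene too. Of the things like the jar, leave any that is black, orange or turquoise; of the rest the smaller one is meant.

How it is judged (in metres and radians):
On the way, in this order (a step that is already met when the one before it is completed fails the run):
1. the jar stands upright on the tray's floor, let go, and the lid is still shut (x of jar in the frame of tray between -0.072 and 0.072 m and y of jar in the frame of tray between -0.107 and 0.107 m and z of jar in the frame of tray below 0.012 m and angle between jar's own z axis and vertical below 0.15 rad and contact force between the fingers and jar below 0.1 N and linear speed of jar below 0.02 m/s and value of joint lid below 0.1 rad), for 0.2 s.
2. the lid is held between 35 and 45 degrees by the gripper (value of joint lid between 0.611 and 0.785 rad and velocity of joint lid between -0.08 and 0.08 rad/s and contact force between the fingers and lid above 0.5 N), for 0.3 s.
At the end, for the whole second after the job is handed in: The lid stands still between 35 and 45 degrees, carried by the gripper's fingers (over 0.5 N) and by nothing else, and the jar stands upright (within 0.15 rad), let go, on the floor of the tray (all of step 2 and contact force between each of jar, tin, brush_cup, leaf and lid below 0.1 N and x of jar in the frame of tray between -0.072 and 0.072 m and y of jar in the frame of tray between -0.107 and 0.107 m and z of jar in the frame of tray below 0.012 m and angle between jar's own z axis and vertical below 0.15 rad and contact force between the fingers and jar below 0.1 N and linear speed of jar below 0.02 m/s); the arm keeps its last pose, push and grip.
It fails at once if the lid is raised more than 6 degrees with the jar on it (value of joint lid above 0.1 rad and contact force between jar and lid above 0.1 N).
It fails at once if the jar is tipped over (beyond 45 degrees) (angle between jar's own z axis and vertical above 0.785 rad).
It fails at once if the jar is dropped or thrown (free of the fingers and faster than 0.5 m/s) (linear speed of jar above 0.5 m/s and contact force between the fingers and jar below 0.05 N).
It fails at once if the tin, the brush cup or the stone leaf is shifted more than 30 mm or tipped (distance of any of tin, brush_cup, leaf from where it was at the start of the episode above 0.03 m or angle between any of tin, brush_cup, leaf's own z axis and vertical above 0.5 rad).
It also fails if it takes over 61 s, if anything falls off the work surface, if the arm or the gripper's body presses on something with over 40 N, if the wrist force passes 120 N, or if a joint passes its speed limit or range.

## Working session

There is one attempt and no reset: what is moved stays moved. The work goes in short steps, Python scripts to look and compute and a tool call to move; the robot and the scene stay as the last step left them, time stands still between calls to the robot, and variables do not carry over. Pictures are saved under pics/ and viewed, at most 10 in all, crops included, and the job is handed in when it is done.

Besides the shell and the picture viewer there is one more tool, called after "Emit:" in YAML: its name, and indented under it one key for each argument. carry_out: Moves the arm, as the interface text tells. Its arguments: {"type":"object","properties":{"motion":{"type":"array"},"squeeze":{"type":"number"}},"required":["motion"]}

```bash
mkdir -p pics
cat > h.py <<'E'
import numpy as np, cv2
from workcell import sensors, get_image, camera_params, workorder
from scipy.spatial.transform import Rotation as R
def cloud(name):
    p=camera_params(name); im,d=get_image(name)
    f=210/np.tan(np.radians(p["fov_y"])/2)
    v,u=np.mgrid[0:420,0:560].astype(float)
    X=(u-p["cx"])/f*d; Y=-(v-p["cy"])/f*d
    P=np.stack([X,Y,-d],-1)
    a=np.array(p["attitude"],float); M=a if a.shape==(3,3) else R.from_quat(a).as_matrix()
    return im,d,P@M.T+np.array(p["origin"])
E
python3 - <<'E'
from h import *
for n in ("top","scene"):
    print(camera_params(n))
    im,d,W=cloud(n); np.savez(f"{n}.npz",im=im,d=d,W=W)
    cv2.imwrite(f"pics/{n}.png",im[...,::-1])
print(sensors.observe()); print(camera_params("wrist"))
E
```

```text
{'fov_y': 55.563606876627524, 'cx': 287.04950452779013, 'cy': 209.42254965748512, 'origin': array([425.08979607,  13.7377134 , 953.93208408]), 'attitude': array([ 0.07324616, -0.06238631, -0.70325882,  0.70439334])}
{'fov_y': 51.48748911768679, 'cx': 278.99530143520377, 'cy': 217.3631763631665, 'origin': array([ 934.4887203 , -194.15057474,  809.65460829]), 'attitude': array([0.22888138, 0.12813763, 0.45149033, 0.85284849])}
{'clock': 0.1, 'joints': array([-1.24120838e+00,  3.26870564e-01, -1.93485407e-01,  1.05198991e+00,
       -2.98942425e-05,  1.43659539e+00]), 'dq': array([-2.61796062e-05, -2.51598444e-03,  1.06797129e-03, -2.14897707e-03,
        1.03256242e-03, -1.09131658e-04]), 'joint_efforts': array([ 1.22173999e-03, -4.44237792e+01,  2.63038874e+01,  7.85609416e-03,
       -6.60360547e-05, -9.19714438e-06]), 'eef_pos': array([ 245.85627777, -491.36874381,  206.27914636]), 'ee_rot': array([ 9.73232462e-01,  2.29821613e-01, -9.04461648e-05, -7.69624567e-04]), 'force': array([-0.0894498 ,  0.41236768, -0.60286934]), 'wrist_torque': array([ 0.05370424, -0.03151619, -0.00241585]), 'finger_force': 0.0, 'opening': 85.38865873265227}
{'fov_y': 65.70646984690485, 'cx': 278.6109287994478, 'cy': 208.35092787011374, 'tool_from_camera': array([[ 7.44411494e-04,  9.50090017e-01,  3.11975007e-01,
         8.01140166e+01],
       [ 9.99999241e-01, -1.01338425e-03,  7.00041112e-04,
        -6.10850094e-01],
       [ 9.81252631e-04,  3.11974249e-01, -9.50090051e-01,
        -1.65800202e+02],
       [ 0.00000000e+00,  0.00000000e+00,  0.00000000e+00,
         1.00000000e+00]])}
```

View pics/top.png

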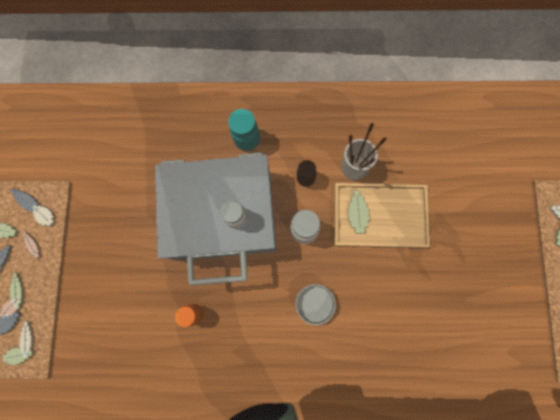

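View pics/scene.png

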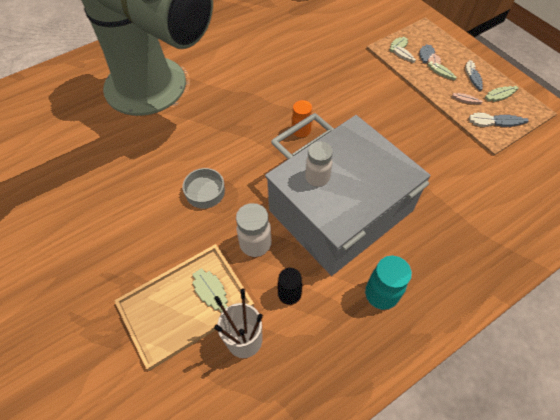

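Top view: the chest is at about (215,205) and the tray at (382,215). The jar candidates are a small white one on the lid (232,214), a larger white one on the bench (306,226), orange (186,316), black (306,173) and turquoise (244,130). The small white jar on the lid fits: it is neither black, orange nor turquoise, and it is the smaller of the two whites. I'll confirm that in a crop and measure.

```bash
cat > m.py <<'E'
from h import *
T=np.load("top.npz");S=np.load("scene.npz")
im=T["im"];c=cv2.resize(im[150:300,140:440],None,fx=2.6,fy=2.6,interpolation=cv2.INTER_CUBIC)
cv2.imwrite("pics/crop1.png",c[...,::-1])
allP=np.concatenate([T["W"].reshape(-1,3),S["W"].reshape(-1,3)])
ok=np.concatenate([T["d"].ravel(),S["d"].ravel()])>0; src=np.r_[np.zeros(420*560),np.ones(420*560)]
P=allP[ok];src=src[ok]
def sel(x,y,z): 
    return [P[(src==s)&(P[:,0]>x[0])&(P[:,0]<x[1])&(P[:,1]>y[0])&(P[:,1]<y[1])&(P[:,2]>z[0])&(P[:,2]<z[1])] for s in (0,1)]
W=T["W"]
for n,(u,v) in dict(jar=(232,208),lid=(190,230),big=(306,220),bar=(217,281),tin=(316,302),cup=(352,172),leaf=(358,212),trayfl=(400,215),bench=(450,300),orange=(186,312)).items(): print(n,W[v,u].round(1),)
def rect(name,Q):
    r=cv2.minAreaRect(Q[:,:2].astype(np.float32)); print(name,len(Q),r,Q[:,2].mean().round(1))
for n,x,y,z in [("lid",(300,700),(0,300),(122,138)),("jartop",(300,700),(0,300),(195,225)),("jarall",(300,700),(0,300),(145,225)),("tray",(300,600),(-320,-85),(13,24)),("bar",(200,345),(0,300),(105,140)),("big",(330,480),(-100,-0),(50,150)),("tin",(150,300),(-150,20),(20,40)),("cup",(440,620),(-250,-80),(85,110))]:
    for s,Q in zip("TS",sel(x,y,z)):
        if len(Q)>10: rect(n+s,Q)
E
python3 m.py
```

```text
jar [572.9 130.7 208.4]
lid [541.4 229.7 130.1]
big [565.7 -13.6 112.8]
bar [436.6 169.3 129.2]
tin [391.  -39.1   4.9]
cup [ 685.5 -121.7   66.8]
leaf [ 601.6 -141.3   14.2]
trayfl [ 595.6 -242.9    7.2]
bench [ 396.5 -350.4   -0.6]
orange [371.7 243.4  77. ]
lidT 10757 ((565.5968017578125, 178.14114379882812), (270.8084411621094, 245.29934692382812), 2.292722463607788) 129.9
lidS 10781 ((565.6220092773438, 178.12460327148438), (273.1477966308594, 245.95921325683594), 2.7688636779785156) 130.2
jartopT 416 ((567.0888061523438, 131.1079559326172), (42.578224182128906, 41.13141632080078), 2.356391668319702) 209.4
jartopS 482 ((566.7080688476562, 131.651123046875), (41.852272033691406, 43.16290283203125), 31.981801986694336) 208.4
jarallT 575 ((565.2540283203125, 130.72271728515625), (44.81129837036133, 44.28339385986328), 77.31651306152344) 199.3
jarallS 940 ((567.5535888671875, 129.82139587402344), (44.83854293823242, 46.0316276550293), 84.30722045898438) 190.2
trayT 749 ((559.4846801757812, -196.65805053710938), (220.2374267578125, 79.28155517578125), 89.87736511230469) 17.2
trayS 1142 ((558.838623046875, -195.63284301757812), (220.75567626953125, 82.15608215332031), 89.913818359375) 17.0
```

View pics/crop1.png

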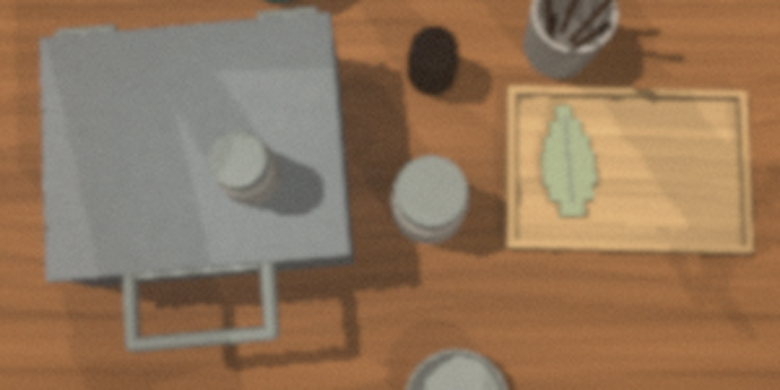

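The crop shows the small jar with a steel cap standing on the lid at original pixel (232,214). The bigger white jar at (306,226) stands on the bench. So the jar on the lid is the target. Some of my measuring windows clipped, so I'll refine them.

```bash
cat >> m.py <<'E'
print("----")
for n,x,y,z in [("lid",(480,760),(0,340),(124,136)),("bar",(380,452),(0,340),(110,140)),("barfront",(380,470),(0,340),(110,140)),("tray",(490,720),(-320,-90),(13,24)),("big",(480,640),(-70,40),(60,150)),("bigtop",(480,640),(-70,40),(105,150)),("tin",(340,480),(-120,20),(20,40)),("leaf",(530,700),(-200,-95),(12.5,20)),("cup",(600,800),(-220,-80),(90,110)),("black",(600,760),(-60,30),(20,150)),("brush",(600,820),(-260,-60),(110,220))]:
    for s,Q in zip("TS",sel(x,y,z)):
        if len(Q)>10: rect(n+s,Q); print("   ",Q.min(0).round(),Q.max(0).round())
E
python3 m.py | sed -n '/----/,$p'
```

```text
----
lidT 10437 ((589.86083984375, 182.13327026367188), (228.507568359375, 244.260986328125), 5.118818759918213) 130.0
    [481.  53. 124.] [712. 311. 136.]
lidS 10528 ((589.9772338867188, 182.2613525390625), (230.2353515625, 246.8357696533203), 4.70696496963501) 130.2
    [480.  52. 124.] [712. 312. 136.]
barT 388 ((439.9159851074219, 169.14437866210938), (22.25153160095215, 122.17144775390625), 0.41525787115097046) 129.3
    [428. 108. 122.] [451. 230. 134.]
barS 335 ((439.38299560546875, 169.16725158691406), (122.57653045654297, 25.07634925842285), 89.98765563964844) 129.2
    [427. 108. 122.] [452. 230. 134.]
barfrontT 494 ((450.01861572265625, 169.29525756835938), (40.64323043823242, 122.10367584228516), 1.4419182538986206) 129.3
    [428. 108. 122.] [469. 231. 134.]
barfrontS 428 ((451.34228515625, 169.3431854248047), (42.8629150390625, 121.97096252441406), 3.398317575454712) 129.3
    [427. 108. 122.] [470. 230. 134.]
trayT 1415 ((619.0491333007812, -199.15118408203125), (217.31312561035156, 197.27963256835938), 88.74032592773438) 17.2
    [ 520. -308.   13.] [719. -90.  24.]

[... 1643 characters left out ...]
55540466308594) 98.5
    [ 680. -174.   90.] [ 753. -101.  110.]
blackT 418 ((688.2489013671875, -17.748741149902344), (44.48883056640625, 44.163116455078125), 43.8038444519043) 69.2
    [666. -40.  21.] [710.   5.  85.]
blackS 725 ((691.2797241210938, -18.55476188659668), (44.57746505737305, 44.72682571411133), 9.947577476501465) 67.0
    [669. -41.  20.] [714.   4.  84.]
brushT 230 ((717.0048217773438, -141.6791229248047), (74.89449310302734, 71.44579315185547), 2.0034594535827637) 150.1
    [ 680. -177.  110.] [ 755. -105.  188.]
brushS 345 ((719.7884521484375, -138.64898681640625), (73.0779800415039, 73.97817993164062), 79.24234008789062) 148.9
    [ 680. -177.  110.] [ 756. -105.  187.]
```

```bash
cat >> m.py <<'E'
print("====")
A,B=sel((380,475),(0,340),(118,140)); Q=np.r_[A,B]; q=Q[(Q[:,1]>128)&(Q[:,1]<210)]
b=np.polyfit(q[:,1],q[:,0],1); print("bar yaw deg",np.degrees(np.arctan(-b[0])),"x at y=169",np.polyval(b,169), "z",np.percentile(q[:,2],90))
A,B=sel((470,760),(0,340),(126,134)); Q=np.r_[A,B]
for lo,hi in((80,105),(235,260)):   # front edge
    pass
def edge(vals,t,side):
    out=[]
    for k in np.arange(t.min()+25,t.max()-25,10):
        v=vals[abs(t-k)<5]; out.append((k,np.percentile(v,1 if side<0 else 99)))
    o=np.array(out); m=np.polyfit(o[:,0],o[:,1],1); r=o[:,1]-np.polyval(m,o[:,0]); o=o[abs(r)<4]; return np.polyfit(o[:,0],o[:,1],1)
for nm,mm in (("minx",edge(Q[:,0],Q[:,1],-1)),("maxx",edge(Q[:,0],Q[:,1],1)),("miny",edge(Q[:,1],Q[:,0],-1)),("maxy",edge(Q[:,1],Q[:,0],1))): print(nm,np.degrees(np.arctan(mm[0])),mm)
A,B=sel((500,680),(-330,-80),(13,22)); Q=np.r_[A,B]; Q=Q[Q[:,1]<-180]; print("tray", cv2.minAreaRect(Q[:,:2].astype(np.float32)),np.percentile(Q[:,0],[0.5,99.5]))
E
python3 m.py | sed -n '/====/,$p'
```

```text
====
bar yaw deg 5.073284783210677 x at y=169 439.26911652955584 z 131.8307181111586
minx -2.836208115670449 [-4.95416416e-02  4.99668201e+02]
maxx -5.208326395534081 [-9.11536578e-02  7.12074841e+02]
miny 5.1722141908634995 [0.09051818 7.5963405 ]
maxy 4.900457834067233 [8.57382912e-02 2.50682196e+02]
tray ((594.0592041015625, -242.9078826904297), (128.54454040527344, 152.37399291992188), 88.86927795410156) [518.25834237 669.97438075]
```

Emit:
carry_out:
  motion:
    - [0, 0.1, 0.25, 0, 0, 0.2, 1]
    - [0, 0.3, 0.4, 0, 0, 0.4, 1]
    - [0.2, 0.5, 0.4, 0, 0, 0.6, 1]
    - [0.4, 0.7, 0.4, 0, 0, 0.8, 1]
    - [0.6, 0.9, 0.4, 0, 0, 1, 1]
    - [0.7, 1, 0.4, 0, 0, 1, 1]
    - [0.7, 1, 0.4, 0, 0, 1, 1]
    - [0.7, 1, 0.4, 0, 0, 1, 1]

```text
clock: 1.1
eef_pos: [458.0, -188.6, 326.5]
ee_rot: [0.809, 0.588, 0.0, -0.0]
force: [-0.3, -0.7, -0.6]
opening: 85.2
finger_force: 0.0
```

Emit:
carry_out:
  motion:
    - [0.07, 0.2, 0, 0, 0, 0.2, 1]
    - [0.15, 0.4, 0, 0, 0, 0.4, 1]
    - [0.22, 0.6, 0, 0, 0, 0.52, 1]
    - [0.3, 0.8, 0, 0, 0, 0.52, 1]
    - [0.37, 1, 0, 0, 0, 0.52, 1]
    - [0.37, 1, 0, 0, 0, 0.52, 1]
    - [0.37, 1, 0, 0, 0, 0.52, 1]
    - [0.37, 1, 0, 0, 0, 0.52, 1]

```text
clock: 2.1
eef_pos: [566.8, 106.2, 327.0]
ee_rot: [0.677, 0.736, -0.0, 0.0]
force: [-0.4, -0.6, -0.3]
opening: 85.4
finger_force: 0.0
```

Emit:
carry_out:
  motion:
    - [0, 0.077, 0, 0, 0, 0, 1]
    - [0, 0.077, -0.1, 0, 0, 0, 1]
    - [0, 0.077, -0.2, 0, 0, 0, 1]
    - [0, 0.077, -0.3, 0, 0, 0, 1]
    - [0, 0.077, -0.3, 0, 0, 0, 1]
    - [0, 0.077, -0.3, 0, 0, 0, 1]

```text
clock: 2.85
eef_pos: [567.6, 130.2, 238.4]
ee_rot: [0.676, 0.737, 0.001, 0.001]
force: [0.3, 0.7, -0.6]
opening: 85.3
finger_force: 0.0
```

Run:
```python
from h import *
im,d=get_image("wrist"); cv2.imwrite("pics/w1.png",im[...,::-1])
o=sensors.observe(); print(o["eef_pos"],o["ee_rot"],o["joints"])
im,d,W=cloud("top"); m=(d>0)&(W[...,2]>195)&(W[...,2]<212)&(abs(W[...,0]-567)<28)&(abs(W[...,1]-131)<28); print(m.sum())
```

```text
[567.98943093 130.47375053 238.74797917] [0.67621385 0.73670432 0.00091117 0.0008654 ] [ 9.92093128e-02  3.67717952e-01 -5.01517929e-02  1.15041449e+00
 -7.70528088e-05  1.58443292e+00]
192
```

View pics/w1.png

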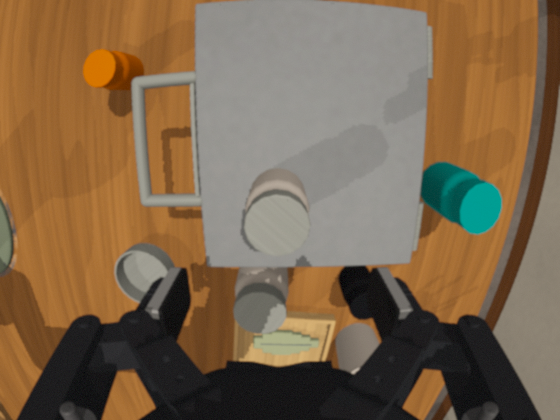

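The wrist view shows the jar at (277,225), centred across the fingers (inner pads at about 185 and 375). I'll descend 75 mm and grip.

Emit:
carry_out:
  motion:
    - [0, 0, -0.08, 0, 0, 0, 1]
    - [0, 0, -0.16, 0, 0, 0, 1]
    - [0, 0, -0.24, 0, 0, 0, 1]
    - [0, 0, -0.24, 0, 0, 0, 1]
    - [0, 0, -0.24, 0, 0, 0, 0.7]
    - [0, 0, -0.24, 0, 0, 0, 0.5]
    - [0, 0, -0.24, 0, 0, 0, 0.4]
    - [0, 0, -0.24, 0, 0, 0, 0.3]
    - [0, 0, -0.24, 0, 0, 0, 0.3]
    - [0, 0, -0.24, 0, 0, 0, 0.3]
  squeeze: 45

```text
clock: 4.2
eef_pos: [567.8, 131.3, 166.6]
ee_rot: [0.676, 0.737, 0.001, 0.001]
force: [-1.1, 0.1, 6.5]
opening: 41.7
finger_force: 45.1
```

The opening is 41.7 mm, so I'm holding the narrower cap. I'll reopen, go 18 mm lower and grip the body.

Emit:
carry_out:
  motion:
    - [0, 0, 0, 0, 0, 0, 0.8]
    - [0, 0, 0, 0, 0, 0, 0.8]
    - [0, 0, 0, 0, 0, 0, 0.8]
    - [0, 0, -0.03, 0, 0, 0, 0.8]
    - [0, 0, -0.06, 0, 0, 0, 0.8]
    - [0, 0, -0.06, 0, 0, 0, 0.6]
    - [0, 0, -0.06, 0, 0, 0, 0.45]
    - [0, 0, -0.06, 0, 0, 0, 0.35]
    - [0, 0, -0.06, 0, 0, 0, 0.35]
    - [0, 0, -0.06, 0, 0, 0, 0.35]
  squeeze: 45

```text
clock: 5.45
eef_pos: [567.0, 131.2, 146.9]
ee_rot: [0.676, 0.737, -0.0, -0.0]
force: [0.1, -0.6, -2.7]
opening: 45.4
finger_force: 46.2
```

Emit:
carry_out:
  motion:
    - [0, 0, 0.05, 0, 0, 0, 0.3]
    - [0, 0, 0.15, 0, 0, 0, 0.3]
    - [0, 0, 0.28, 0, 0, 0, 0.3]
    - [0, 0, 0.28, 0, 0, 0, 0.3]
    - [0, 0, 0.28, 0, 0, 0, 0.3]

```text
clock: 6.08
eef_pos: [566.9, 131.2, 230.9]
ee_rot: [0.676, 0.737, 0.0, 0.0]
force: [-0.3, -0.2, -3.3]
opening: 45.3
finger_force: 46.6
```

Run:
```python
from h import *
im,d,W=cloud("scene"); cv2.imwrite("pics/s2.png",cv2.resize(im[60:260,200:460],None,fx=2.5,fy=2.5)[...,::-1])
o=sensors.observe(); print(o["eef_pos"],o["opening"],o["finger_force"],o["force"])
im,d=get_image("wrist"); cv2.imwrite("pics/w2.png",im[...,::-1])
```

```text
[566.35327269 131.11719609 230.13264824] 45.31381301884144 46.58622876740992 [-1.09306078 -0.14745801 -2.76103328]
```

View pics/s2.png

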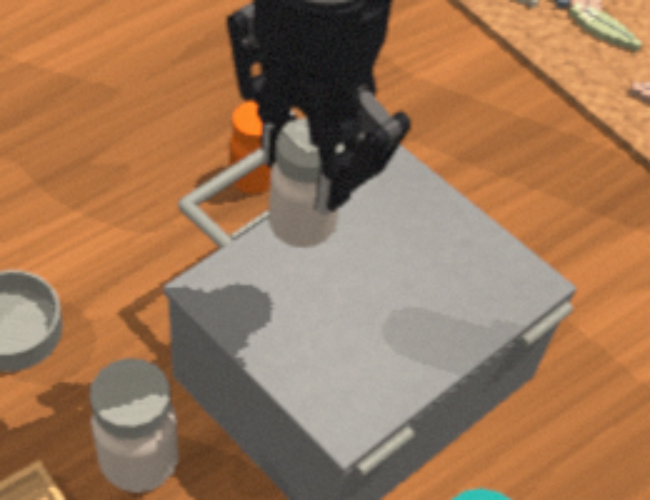

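The jar is held upright and clear of the lid (jar at (303,190) in the crop). Next I'll carry it to the tray.

Emit:
carry_out:
  motion:
    - [0, -0.08, 0.05, 0, 0, 0, 0.3]
    - [0, -0.2, 0.05, 0, 0, 0, 0.3]
    - [0, -0.34, 0.05, 0, 0, 0, 0.3]
    - [0.02, -0.48, 0.05, 0, 0, 0, 0.3]
    - [0.04, -0.62, 0.05, 0, 0, 0, 0.3]
    - [0.06, -0.76, 0.05, 0, 0, 0, 0.3]
    - [0.08, -0.88, 0.05, 0, 0, 0, 0.3]
    - [0.09, -1, 0.05, 0, 0, 0, 0.3]

```text
clock: 7.18
eef_pos: [593.5, -169.8, 244.4]
ee_rot: [0.676, 0.737, -0.0, -0.001]
force: [0.4, -0.9, -3.4]
opening: 45.4
finger_force: 46.6
```

Emit:
carry_out:
  motion:
    - [0, -0.1, 0, 0, 0, 0, 0.3]
    - [0, -0.2, 0, 0, 0, 0, 0.3]
    - [0, -0.27, -0.05, 0, 0, 0, 0.3]
    - [0, -0.29, -0.15, 0, 0, 0, 0.3]
    - [0, -0.29, -0.27, 0, 0, 0, 0.3]
    - [0, -0.29, -0.39, 0, 0, 0, 0.3]
    - [0, -0.29, -0.5, 0, 0, 0, 0.3]
    - [0, -0.29, -0.6, 0, 0, 0, 0.3]
    - [0, -0.29, -0.67, 0, 0, 0, 0.3]
    - [0, -0.29, -0.67, 0, 0, 0, 0.3]
    - [0, -0.29, -0.67, 0, 0, 0, 0.3]

```text
clock: 8.55
eef_pos: [594.1, -255.7, 45.0]
ee_rot: [0.676, 0.737, 0.0, -0.0]
force: [0.4, -0.6, -1.9]
opening: 45.2
finger_force: 46.7
```

Run:
```python
from h import *
o=sensors.observe(); print(o["eef_pos"],o["ee_rot"],o["opening"],o["finger_force"],o["force"])
im,d,W=cloud("scene"); cv2.imwrite("pics/s3.png",cv2.resize(im[200:400,60:320],None,fx=2.5,fy=2.5)[...,::-1])
```

```text
[ 594.10233281 -255.65093627   45.00211099] [ 6.75654287e-01  7.37218607e-01  2.35030069e-05 -9.38637660e-05] 45.20044009177508 46.737083732150495 [ 0.3749274  -0.57512539 -1.93287213]
```

View pics/s3.png

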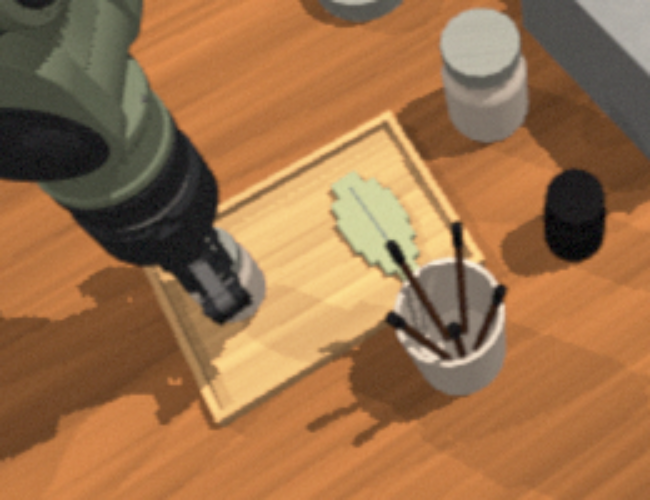

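The jar is over the free half of the tray, clear of the walls, with the leaf untouched. I'll lower it to just above contact and then go on slowly.

Emit:
carry_out:
  motion:
    - [0, 0, -0.03, 0, 0, 0, 0.3]
    - [0, 0, -0.06, 0, 0, 0, 0.3]
    - [0, 0, -0.064, 0, 0, 0, 0.3]
    - [0, 0, -0.067, 0, 0, 0, 0.3]
    - [0, 0, -0.067, 0, 0, 0, 0.3]

```text
clock: 9.22
eef_pos: [594.2, -255.9, 25.0]
ee_rot: [0.676, 0.737, 0.0, 0.0]
force: [0.3, 1.0, -2.1]
opening: 45.4
finger_force: 46.7
```

Emit:
carry_out:
  motion:
    - [0, 0, -0.004, 0, 0, 0, 0.3]
    - [0, 0, -0.007, 0, 0, 0, 0.3]
    - [0, 0, -0.007, 0, 0, 0, 0.3]

```text
clock: 9.6
eef_pos: [594.0, -255.8, 22.7]
ee_rot: [0.676, 0.737, -0.0, -0.0]
force: [-0.3, 0.1, -2.5]
opening: 45.1
finger_force: 46.7
```

Emit:
carry_out:
  motion:
    - [0, 0, -0.004, 0, 0, 0, 0.3]
    - [0, 0, -0.006, 0, 0, 0, 0.3]
    - [0, 0, -0.006, 0, 0, 0, 0.3]

```text
clock: 9.98
eef_pos: [594.2, -255.9, 22.6]
ee_rot: [0.676, 0.737, 0.0, 0.0]
force: [-3.6, 1.8, 8.1]
opening: 44.9
finger_force: 47.7
```

Contact made. I'll release and rise straight up.

Emit:
carry_out:
  motion:
    - [0, 0, 0.003, 0, 0, 0, 0.3]
    - [0, 0, 0.003, 0, 0, 0, 0.55]
    - [0, 0, 0.003, 0, 0, 0, 0.7]
    - [0, 0, 0.003, 0, 0, 0, 0.85]
    - [0, 0, 0.003, 0, 0, 0, 0.85]
    - [0, 0, 0.003, 0, 0, 0, 0.85]
    - [0, 0, 0.04, 0, 0, 0, 0.85]
    - [0, 0, 0.12, 0, 0, 0, 0.85]
    - [0, 0, 0.25, 0, 0, 0, 0.85]
    - [0, 0, 0.4, 0, 0, 0, 0.85]
    - [0, 0, 0.6, 0, 0, 0, 0.85]
    - [0, 0, 0.75, 0, 0, 0, 0.85]
    - [0, 0, 0.75, 0, 0, 0, 0.85]

```text
clock: 11.6
eef_pos: [596.4, -257.1, 251.9]
ee_rot: [0.676, 0.737, 0.001, 0.005]
force: [0.4, -0.8, 0.0]
opening: 72.6
finger_force: 0.0
```

Run:
```python
from h import *
o=sensors.observe(); print(o["eef_pos"],o["opening"])
im,d,W=cloud("scene"); cv2.imwrite("pics/s4.png",im[...,::-1])
m=(d>0)&(W[...,2]>75)&(W[...,2]<92)&(abs(W[...,0]-594)<40)&(abs(W[...,1]+255)<40); Q=W[m]; print(len(Q),Q.mean(0),Q.min(0),Q.max(0))
```

```text
[ 596.37819229 -257.06806937  251.85816468] 72.60483503419408
516 [ 596.77042418 -254.74182184   85.34233476] [ 573.78210759 -275.88715439   75.15492217] [ 616.28063229 -233.76183823   90.59553425]
```

View pics/s4.png

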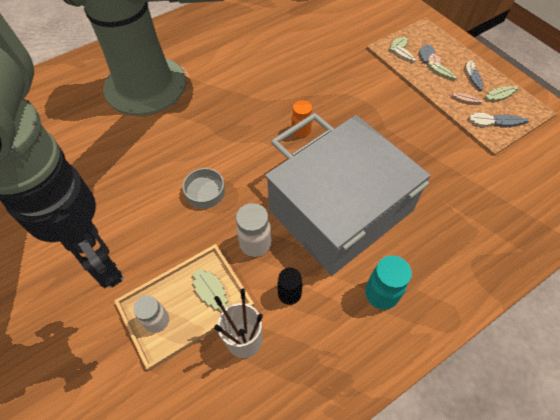

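The jar stands upright in the tray at (150,313), with its top at z≈86, and the bystanders are in place. Next is the handle bar, with its centre at about (439,169).

Emit:
carry_out:
  motion:
    - [-0.06, 0.15, 0, 0, 0, 0, 0.6]
    - [-0.12, 0.32, 0, 0, 0, 0, 0.47]
    - [-0.2, 0.5, 0, 0, 0, 0, 0.47]
    - [-0.28, 0.68, 0, 0, 0, 0, 0.47]
    - [-0.36, 0.85, 0, 0, 0, 0, 0.47]
    - [-0.44, 1, 0, 0, 0, 0, 0.47]
    - [-0.515, 1, 0, 0, 0, 0, 0.47]
    - [-0.515, 1, 0, 0, 0, 0, 0.47]

```text
clock: 12.65
eef_pos: [437.4, 44.9, 245.0]
ee_rot: [0.675, 0.738, -0.001, -0.001]
force: [0.4, -0.6, 1.1]
opening: 40.2
finger_force: 0.0
```

Emit:
carry_out:
  motion:
    - [0, 0.15, 0, 0, 0, 0, 0.47]
    - [0, 0.3, 0, 0, 0, 0, 0.47]
    - [0, 0.417, 0, 0, 0, 0, 0.47]
    - [0, 0.417, -0.1, 0, 0, 0, 0.47]
    - [0, 0.417, -0.2, 0, 0, 0, 0.47]
    - [0, 0.417, -0.25, 0, 0, 0, 0.47]
    - [0, 0.417, -0.25, 0, 0, 0, 0.47]
    - [0, 0.417, -0.25, 0, 0, 0, 0.47]

```text
clock: 13.65
eef_pos: [440.3, 169.1, 171.2]
ee_rot: [0.676, 0.737, 0.0, 0.0]
force: [0.3, 1.2, 0.5]
opening: 40.3
finger_force: 0.0
```

Run:
```python
from h import *
o=sensors.observe(); print(o["eef_pos"],o["ee_rot"],o["opening"],o["joints"])
im,d=get_image("wrist"); cv2.imwrite("pics/w3.png",im[...,::-1])
p=camera_params("wrist"); f=210/np.tan(np.radians(p["fov_y"])/2)
Tc=np.array(p["tool_from_camera"]); v,u=np.mgrid[0:420,0:560].astype(float)
x=u-p["cx"];y=v-p["cy"];r=np.hypot(x,y)+1e-9;th=r/f
P=np.stack([np.tan(th)*x/r*d,-np.tan(th)*y/r*d,-d],-1)@Tc[:3,:3].T+Tc[:3,3]
W=P@R.from_quat(o["ee_rot"]).as_matrix().T+o["eef_pos"]
m=(d>0)&(W[...,2]>112)&(W[...,2]<140)&(abs(W[...,1]-169)<40)&(W[...,0]>415)&(W[...,0]<465); Q=W[m]
print(len(Q),Q.mean(0),Q.min(0),Q.max(0)); b=np.polyfit(Q[:,1],Q[:,0],1); print(np.degrees(np.arctan(-b[0])),np.polyval(b,169))
```

```text
[440.27427821 169.08517104 171.18006536] [6.76039504e-01 7.36865367e-01 1.10228304e-04 8.62257331e-05] 40.313676602346824 [ 2.09989604e-01  2.11741950e-01 -4.46187477e-01  9.12587294e-01
 -1.26998699e-05  1.69473862e+00]
1830 [437.33931752 171.52606251 128.65180879] [428.18155017 129.01142624 122.85466128] [446.75993902 208.98847947 131.46297098]
5.293455631700085 437.573362243546
```

View pics/w3.png

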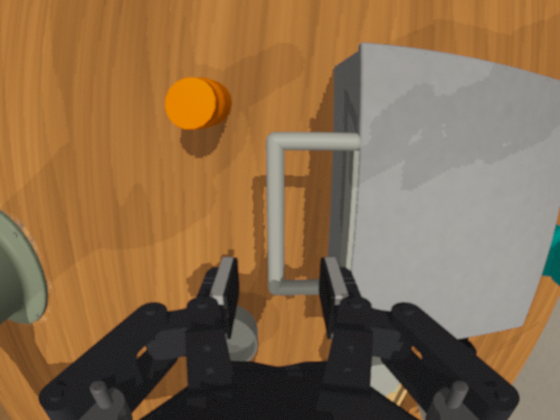

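The wrist view shows the bar at column 276, between the fingers (235 and 325), running parallel to the pads. I'll descend and pinch it.

Emit:
carry_out:
  motion:
    - [-0.006, 0, -0.06, 0, 0, 0, 0.47]
    - [-0.006, 0, -0.13, 0, 0, 0, 0.47]
    - [-0.006, 0, -0.19, 0, 0, 0, 0.47]
    - [-0.006, 0, -0.22, 0, 0, 0, 0.47]
    - [-0.006, 0, -0.22, 0, 0, 0, 0.47]
    - [-0.006, 0, -0.22, 0, 0, 0, 0.25]
    - [-0.006, 0, -0.22, 0, 0, 0, 0.1]
    - [-0.006, 0, -0.22, 0, 0, 0, 0]
    - [-0.006, 0, -0.22, 0, 0, 0, 0]
    - [-0.006, 0, -0.22, 0, 0, 0, 0]
  squeeze: 45

```text
clock: 14.95
eef_pos: [438.6, 169.5, 106.5]
ee_rot: [0.676, 0.737, 0.001, 0.001]
force: [-2.1, -1.4, 11.3]
opening: 0.1
finger_force: 4.9
```

The fingers shut fully and did not hold the bar. I'll look.

Run:
```python
from h import *
o=sensors.observe(); print(o["eef_pos"],o["ee_rot"],o["opening"],o["finger_force"],o["force"])
im,d,W=cloud("scene"); im2,d2=get_image("wrist")
a=cv2.resize(im[80:200,230:390],None,fx=2.5,fy=2.5); b=im2[100:400,120:440]
c=np.zeros((300,720,3),np.uint8); c[:,:400]=a; c[:,400:]=b
cv2.imwrite("pics/s5.png",c[...,::-1])
m=(d>0)&(W[...,2]>105)&(W[...,2]<160)&(W[...,0]>480)&(W[...,0]<690)&(W[...,1]>80)&(W[...,1]<270); Q=W[m]
A=np.c_[Q[:,:2],np.ones(len(Q))]; s=np.linalg.lstsq(A,Q[:,2],rcond=None)[0]; print("lid slope",s)
```

```text
[438.5638813  169.48323515 106.46435388] [6.75727354e-01 7.37150856e-01 8.61551005e-04 6.45267496e-04] 0.14437980703474068 4.908250384032726 [-2.08587618 -1.35619619 11.32146978]
lid slope [-3.67345438e-04  4.72357695e-04  1.30476114e+02]
```

View pics/s5.png

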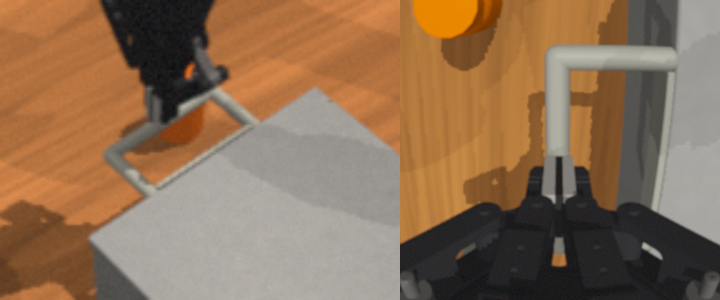

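The fingers sit over the bar, but the reading says they are shut. I'll check with depth numbers where the bar lies relative to the pads.

```bash
cat >> h.py <<'E'
def wcloud():
    o=sensors.observe(); im,d=get_image("wrist")
    p=camera_params("wrist"); f=210/np.tan(np.radians(p["fov_y"])/2)
    Tc=np.array(p["tool_from_camera"]); v,u=np.mgrid[0:420,0:560].astype(float)
    x=u-p["cx"];y=v-p["cy"];r=np.hypot(x,y)+1e-9;th=r/f
    P=np.stack([np.tan(th)*x/r*d,-np.tan(th)*y/r*d,-d],-1)@Tc[:3,:3].T+Tc[:3,3]
    return o,im,d,P,P@R.from_quat(o["ee_rot"]).as_matrix().T+o["eef_pos"]
E
python3 - <<'E'
from h import *
o,im,d,P,W=wcloud()
for r in (220,240,248,252,256,260,264,268,272,280,290,300,310,320,330,340):
    print(r,[(int(P[r,c,0]),int(P[r,c,1]),int(P[r,c,2])) for c in (256,262,268,272,276,280,284,288,292,300)])
E
```

```text
220 [(-19, -20, 106), (-19, -15, 107), (27, -5, -22), (27, -3, -21), (29, -1, -25), (28, 0, -23), (27, 2, -21), (27, 4, -19), (-20, 11, 108), (-19, 18, 107)]
240 [(-39, -20, 106), (-39, -15, 106), (16, -5, -20), (17, -3, -22), (18, -1, -23), (18, 0, -23), (17, 2, -21), (16, 4, -19), (-39, 12, 106), (-39, 19, 108)]
248 [(-47, -21, 107), (-47, -15, 107), (13, -5, -21), (13, -3, -22), (14, -1, -23), (13, 0, -22), (13, 2, -22), (12, 4, -20), (-47, 12, 108), (-46, 19, 106)]
252 [(-51, -21, 106), (-51, -15, 108), (10, -5, -21), (11, -3, -22), (11, -1, -22), (11, 0, -23), (11, 2, -23), (10, 4, -19), (-50, 12, 106), (-51, 19, 107)]
256 [(-55, -21, 107), (-56, -15, 108), (11, -5, -28), (11, -3, -26), (10, -1, -26), (11, 0, -26), (11, 2, -26), (11, 4, -27), (11, 6, -27), (-56, 19, 108)]
260 [(-60, -21, 108), (-59, -15, 106), (12, -5, -32), (11, -3, -32), (12, -1, -32), (11, 0, -31), (11, 2, -31), (11, 4, -32), (12, 5, -32), (-60, 19, 107)]
264 [(-63, -21, 106), (-64, -15, 107), (11, -5, -36), (12, -3, -36), (11, -1, -35), (11, 0, -35), (11, 2, -35), (12, 3, -36), (11, 5, -35), (-64, 20, 108)]

[... 629 characters left out ...]
2, -4, -65), (12, -2, -66), (8, -1, -60), (8, 0, -59), (9, 1, -61), (13, 3, -66), (13, 4, -66), (13, 7, -67)]
310 [(13, -8, -72), (12, -6, -72), (12, -4, -71), (11, -2, -70), (4, -1, -60), (5, 0, -61), (7, 1, -65), (12, 2, -72), (12, 4, -71), (12, 7, -71)]
320 [(12, -7, -77), (12, -5, -78), (12, -3, -78), (6, -2, -70), (0, -1, -61), (0, 0, -61), (5, 1, -69), (13, 2, -78), (12, 4, -78), (12, 6, -77)]
330 [(16, -7, -88), (17, -5, -88), (12, -3, -83), (2, -2, -70), (-6, -1, -60), (-5, 0, -60), (2, 1, -70), (9, 2, -79), (16, 3, -88), (18, 6, -90)]
340 [(17, -6, -93), (17, -5, -94), (9, -3, -84), (-3, -2, -70), (-44, -1, -22), (-45, 0, -22), (-4, 1, -69), (-1, 3, -72), (15, 3, -91), (18, 5, -94)]
```

The reading is ambiguous, so I'll test with a small lift.

Emit:
carry_out:
  motion:
    - [0, 0, 0.02, 0, 0, 0, 0]
    - [0, 0, 0.05, 0, 0, 0, 0]
    - [0, 0, 0.07, 0, 0, 0, 0]
    - [0, 0, 0.07, 0, 0, 0, 0]
    - [0, 0, 0.07, 0, 0, 0, 0]

```text
clock: 15.72
eef_pos: [437.7, 169.3, 125.9]
ee_rot: [0.676, 0.737, -0.0, -0.0]
force: [-0.8, 0.2, -0.5]
opening: 0.0
finger_force: 0.0
```

```bash
cat > chk.py <<'E'
from h import *
o,im2,d2,P,Ww=wcloud()
im,d,W=cloud("scene")
m=(d>0)&(W[...,2]>115)&(W[...,0]>480)&(W[...,0]<690)&(W[...,1]>80)&(W[...,1]<270)&(W[...,2]<330); Q=W[m]
c=np.cos(np.radians(5));s=np.sin(np.radians(5)); t=Q[:,0]*c+Q[:,1]*s
for _ in range(4):
    k=np.polyfit(t,Q[:,2],1); g=abs(Q[:,2]-np.polyval(k,t))<8; t,Q=t[g],Q[g]
print("lid deg",-np.degrees(np.arctan(k[0])),len(Q))
print(o["clock"],o["eef_pos"].round(1),o["ee_rot"].round(3),"open",o["opening"],"ff",o["finger_force"],o["force"].round(1),o["joints"].round(2))
E
python3 chk.py
python3 - <<'E'
from h import *
o,im,d,P,W=wcloud()
for r in (240,248,256,264,272,280,290,300,320):
    print(r,[(int(P[r,c,0]),int(P[r,c,1]),int(P[r,c,2])) for c in (262,268,272,276,280,284,288,292,300)])
E
```

```text
lid deg 0.1768599639376029 7592
15.725 [437.7 169.3 125.9] [ 0.676  0.737 -0.    -0.   ] open 0.034020942269071035 ff 0.0 [-0.8  0.2 -0.5] [ 0.21  0.26 -0.52  0.8  -0.    1.7 ]
240 [(-48, -16, 127), (-47, -10, 126), (9, -3, -4), (9, -1, -3), (9, 0, -4), (9, 2, -2), (8, 4, -1), (-47, 12, 126), (-48, 20, 127)]
248 [(-56, -16, 127), (-56, -10, 127), (4, -3, -2), (4, -1, -3), (4, 0, -3), (4, 2, -3), (3, 4, -1), (-57, 13, 128), (-56, 21, 126)]
256 [(-66, -16, 127), (12, -5, -28), (11, -3, -27), (11, -1, -26), (11, 0, -26), (11, 2, -26), (12, 4, -28), (12, 6, -28), (-65, 21, 126)]
264 [(-74, -17, 126), (11, -5, -34), (11, -3, -35), (12, -1, -36), (11, 0, -35), (12, 2, -36), (11, 3, -35), (11, 5, -35), (-74, 21, 127)]
272 [(7, -7, -35), (11, -4, -42), (11, -3, -42), (11, -1, -42), (11, 0, -43), (11, 2, -42), (11, 3, -42), (11, 5, -41), (7, 9, -36)]
280 [(7, -7, -42), (11, -4, -49), (11, -3, -50), (11, -1, -49), (11, 0, -48), (11, 1, -48), (11, 3, -49), (11, 5, -49), (7, 9, -42)]
290 [(11, -6, -57), (11, -4, -57), (11, -2, -57), (11, -1, -57), (11, 0, -57), (12, 1, -58), (11, 3, -56), (12, 4, -58), (6, 8, -49)]
300 [(14, -6, -68), (13, -4, -66), (12, -2, -65), (8, -1, -60), (9, 0, -61), (9, 1, -60), (13, 3, -66), (12, 4, -65), (14, 7, -68)]
320 [(13, -5, -78), (12, -3, -78), (6, -2, -70), (0, -1, -61), (0, 0, -60), (5, 1, -68), (12, 2, -78), (12, 4, -78), (12, 6, -77)]
```

In free air the shut tips end at tool z≈-25. The real pads therefore sit about 24 mm farther back than stated, and the fingers had closed on top of the bar. I'll open and pinch 24 mm lower than before (TCP z≈82).

Emit:
carry_out:
  motion:
    - [0, 0, 0.02, 0, 0, 0, 0.47]
    - [0, 0, 0.02, 0, 0, 0, 0.47]
    - [0, 0, 0.02, 0, 0, 0, 0.47]
    - [0, 0, -0.05, 0, 0, 0, 0.47]
    - [0, 0, -0.1, 0, 0, 0, 0.47]
    - [0, 0, -0.145, 0, 0, 0, 0.47]
    - [0, 0, -0.145, 0, 0, 0, 0.47]
    - [0, 0, -0.145, 0, 0, 0, 0.3]
    - [0, 0, -0.145, 0, 0, 0, 0.1]
    - [0, 0, -0.145, 0, 0, 0, 0]
    - [0, 0, -0.145, 0, 0, 0, 0]
    - [0, 0, -0.145, 0, 0, 0, 0]
  squeeze: 45

```text
clock: 17.38
eef_pos: [437.9, 169.4, 83.1]
ee_rot: [0.676, 0.737, 0.0, 0.0]
force: [-2.2, -0.5, 6.1]
opening: 10.2
finger_force: 44.0
```

```bash
python3 chk.py
python3 - <<'E'
from h import *
from scipy.spatial.transform import Rotation as R
# path: handle at angle a; hinge axis 259 ahead (chest x, yaw 5deg)
c,s=np.cos(np.radians(5)),np.sin(np.radians(5))
r=np.hypot(259,5);a0=np.arctan2(5,259)
for a in (0,5,10,15,20,25,30,35,40):
    t=a0+np.radians(a); fx=259-r*np.cos(t); fz=r*np.sin(t)-5
    for tilt in (0,a/2):
        tt=np.radians(tilt); # TCP is 43 mm beyond bar along tool z; tool z = (-sin,0,-cos)
        tx=fx-43*np.sin(tt); tz=fz+43*(1-np.cos(tt))
        print(a,tilt,"frac",(np.array([tx*c,tx*s,tz])/300).round(3),"rot",(np.array([-s*tilt,c*tilt])/45).round(3))
E
```

```text
lid deg 0.02196722064392086 8506
17.375 [437.9 169.4  83.1] [0.676 0.737 0.    0.   ] open 10.202240749070972 ff 43.98071765899658 [-2.2 -0.5  6.1] [ 0.21  0.31 -0.57  0.69  0.    1.7 ]
0 0 frac [ 0.  0. -0.] rot [-0.  0.]
0 0.0 frac [ 0.  0. -0.] rot [-0.  0.]
5 0 frac [0.005 0.    0.075] rot [-0.  0.]
5 2.5 frac [-0.002 -0.     0.075] rot [-0.005  0.055]
10 0 frac [0.016 0.001 0.15 ] rot [-0.  0.]
10 5.0 frac [0.004 0.    0.15 ] rot [-0.01   0.111]
15 0 frac [0.034 0.003 0.223] rot [-0.  0.]
15 7.5 frac [0.015 0.001 0.224] rot [-0.015  0.166]
20 0 frac [0.058 0.005 0.294] rot [-0.  0.]
20 10.0 frac [0.033 0.003 0.296] rot [-0.019  0.221]
25 0 frac [0.088 0.008 0.363] rot [-0.  0.]
25 12.5 frac [0.057 0.005 0.367] rot [-0.024  0.277]
30 0 frac [0.124 0.011 0.429] rot [-0.  0.]
30 15.0 frac [0.087 0.008 0.434] rot [-0.029  0.332]
35 0 frac [0.165 0.014 0.492] rot [-0.  0.]
35 17.5 frac [0.122 0.011 0.499] rot [-0.034  0.387]
40 0 frac [0.212 0.019 0.551] rot [-0.  0.]
40 20.0 frac [0.163 0.014 0.56 ] rot [-0.039  0.443]
```

The bar is gripped (10.2 mm, 44 N). I'll raise the lid along its arc with half tilt, to 20 degrees first.

Emit:
carry_out:
  motion:
    - [0, 0, 0.02, -0.001, 0.015, 0, 0]
    - [-0.001, 0, 0.045, -0.003, 0.033, 0, 0]
    - [-0.002, 0, 0.075, -0.005, 0.055, 0, 0]
    - [0, 0, 0.105, -0.007, 0.077, 0, 0]
    - [0.002, 0, 0.135, -0.009, 0.1, 0, 0]
    - [0.005, 0, 0.165, -0.011, 0.122, 0, 0]
    - [0.009, 0.001, 0.194, -0.013, 0.144, 0, 0]
    - [0.015, 0.001, 0.224, -0.015, 0.166, 0, 0]
    - [0.022, 0.002, 0.253, -0.017, 0.188, 0, 0]
    - [0.029, 0.003, 0.282, -0.018, 0.21, 0, 0]
    - [0.033, 0.003, 0.296, -0.019, 0.221, 0, 0]
    - [0.033, 0.003, 0.296, -0.019, 0.221, 0, 0]
  squeeze: 60

```text
clock: 18.98
eef_pos: [447.2, 170.2, 171.0]
ee_rot: [0.673, 0.734, -0.064, -0.059]
force: [-1.3, 1.0, -2.5]
opening: 10.0
finger_force: 58.7
```

```bash
python3 chk.py
```

```text
lid deg 20.218005584546688 4820
18.975 [447.2 170.2 171. ] [ 0.673  0.734 -0.064 -0.059] open 10.046926453405357 ff 58.70743274688721 [-1.3  1.  -2.5] [ 0.2   0.37 -0.25  1.13  0.02  1.68]
```

Lid at 20.2 degrees with low forces. I'll go on to 40 (differences from the 20-degree pose).

Emit:
carry_out:
  motion:
    - [0.004, 0, 0.014, -0.001, 0.011, 0, 0]
    - [0.01, 0.001, 0.036, -0.003, 0.028, 0, 0]
    - [0.018, 0.002, 0.057, -0.004, 0.045, 0, 0]
    - [0.027, 0.002, 0.078, -0.005, 0.062, 0, 0]
    - [0.036, 0.003, 0.098, -0.007, 0.078, 0, 0]
    - [0.048, 0.004, 0.125, -0.009, 0.1, 0, 0]
    - [0.061, 0.005, 0.151, -0.011, 0.122, 0, 0]
    - [0.075, 0.007, 0.177, -0.013, 0.144, 0, 0]
    - [0.089, 0.008, 0.203, -0.015, 0.166, 0, 0]
    - [0.105, 0.009, 0.228, -0.017, 0.188, 0, 0]
    - [0.121, 0.01, 0.252, -0.019, 0.21, 0, 0]
    - [0.13, 0.011, 0.264, -0.02, 0.222, 0, 0]
    - [0.13, 0.011, 0.264, -0.02, 0.222, 0, 0]
    - [0.13, 0.011, 0.264, -0.02, 0.222, 0, 0]
    - [0.13, 0.011, 0.264, -0.02, 0.222, 0, 0]
    - [0.13, 0.011, 0.264, -0.02, 0.222, 0, 0]
    - [0.13, 0.011, 0.264, -0.02, 0.222, 0, 0]

```text
clock: 21.2
eef_pos: [486.1, 173.7, 250.8]
ee_rot: [0.665, 0.726, -0.128, -0.118]
force: [-4.6, 1.6, 1.5]
opening: 9.9
finger_force: 58.9
```

```bash
python3 chk.py
python3 - <<'E'
from h import *
for n in ("top","scene"):
    im,d,W=cloud(n)
    for nm,x,y,z0,z1 in (("jar",595,-255,75,92),("tin",387,-37,20,36),("cup",716,-138,90,108)):
        m=(d>0)&(W[...,2]>z0)&(W[...,2]<z1)&(np.hypot(W[...,0]-x,W[...,1]-y)<60); Q=W[m]; print(n,nm,len(Q),((Q.min(0)+Q.max(0))/2).round() if len(Q) else "")
E
```

```text
lid deg 39.43955851874814 10569
21.2 [486.1 173.7 250.8] [ 0.665  0.726 -0.128 -0.118] open 9.919053121114825 ff 58.87379586696625 [-4.6  1.6  1.5] [0.18 0.54 0.18 1.56 0.03 1.66]
top jar 317 [ 595. -254.   83.]
top tin 199 [388. -37.  27.]
top cup 278 [ 717. -138.   99.]
scene jar 519 [ 595. -255.   82.]
scene tin 345 [387. -37.  28.]
scene cup 423 [ 717. -138.   99.]
```

The lid is held at 39.4 degrees, the jar is in place and the bystanders have not moved. Handing in.

```bash
python3 -c "
from workcell import workorder
print(workorder.sign_off())"
```

```text
the job is handed in; nothing more can be done
None
```

The jar stands upright in the free half of the tray, and the gripper is holding the chest lid at about 39.4 degrees by its handle; the tin and cup measured unmoved, the leaf was never touched, and the job is handed in (the sign-off gave no verdict).

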